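# Make up a surface-mounted switch, socket and dimmer box

### The arm

A 6-joint arm with a two-finger parallel gripper is mounted at the origin on the work surface. World frame = base frame: x ahead of the robot, y to its left, z up, the work surface at z = 0. Lengths are in m, angles in rad, forces in N, time in s.
With the tool pointing down it reaches from about 0.275 to 0.875 m from the base axis. Payload 12.5 kg.
Tool frame: the origin (TCP) lies at the very end of the fingers, on their centre line; the grasp point (between the pads) lies 19 mm behind it; z points along the fingers, y is the line along which they close (so a half turn about z gives the same grasp; the last joint's range is limited). The gripper opens to 85 mm and grips with 20 to 120 N. Pads are 22 mm wide; open, the fingers measure 114 mm over their backs; the gripper's body (76 mm by 85 mm) begins 54 mm behind the grasp point. The pads swing forward as they close: fully open they stand 13 mm farther back than shut.
Start: joints at [1.185, 0.351, 1.652, -0, 1.139, -0.085], TCP at [0.163, 0.525, 0.204] pointing down, gripper open.
Joint ranges: [-2.75, 2.75], [-0.79, 2.1], [0.01, 2.65], [-1.57, 4.71], [0.07, 3.14], [-2.87, 2.87]. Speed limits (rad/s): [2.22, 2.22, 2.79, 3.14, 3.14, 3.14].

### API

Orientations are given as a 3x3 rotation matrix whose columns are the frame's x, y, z axes.
In Python, from bench import manip gives the robot as it stands. Calls block until the motion is done:
- manip.move_ptp(position, orientation): joint-space move of the TCP to a pose.
- manip.move_l(position, attitude=None, max_speed=0.15): straight line of the TCP; attitude=None keeps the orientation; max_speed is the mean speed in m/s.
- manip.move_j(angles): joint-space move.
- manip.set_gripper(opening, effort=None): opening from 0.0 (shut) to 1.0 (fully open); effort is the grip in N (None keeps the last); returns when the fingers have stopped.
- manip.dwell(seconds).
- manip.inverse_kinematics(position, orientation): joint angles nearest the present ones, or None.
- manip.grab_frame(name): name is "scene" or "top"; returns (picture, depth): 384x512x3 uint8, red, green, blue; 384x512 float32, m along the optical axis (not along the pixel's ray), 0 where there is no reading.
- manip.get_calibration(name): a dict with "camera_matrix" (3x3 intrinsics, pixels), "R" (3x3) and "t" (3): a world point X has camera coordinates R X + t. Camera axes: x right, y down, z forward; pixel columns grow to the right and rows downward; lengths in m; the calibration is good to about 2 mm. A picture is of the moment at which its call begins. get_calibration takes no time and is no camera call.
A pose or a line that the arm cannot do raises manip.Unreachable and nothing moves.
- manip.sign_off(): hands the job in; it is judged then, once.
Trained networks look in the newest picture that a camera, given by its name, has taken for a name from the list of things; names that differ only in an ending like _2 or _b are one class to them, and where a whole thing is asked for, a point or a joint stands for the part that bears it (a point fixed in the world has none). Each returns a list of dicts, best first, with "confidence" (0 to 1); they miss things now and then, are a little off and sometimes report something else, mostly with a low value. They report only what shows in the picture. A call takes as long as a camera call.
- manip.look_for(camera, name): "at" ([x, y, z] in m, in world coordinates, good to about 4 mm: the middle of the surface that is visible of it).
Readings, each from a call of its own:
- manip.current_time(): time.
- manip.current_qpos(): joint angles.
- manip.current_joint_vel(): joint speeds.
- manip.current_joint_torque(): joint torques, N m.
- manip.current_ee_pos(): TCP position.
- manip.current_tcp_rot(): TCP orientation.
- manip.current_force(): force on the tool from outside, world axes, zero at the start.
- manip.current_ft_torque(): the same for the moment, N m.
- manip.current_grip_width(): opening from 0.0 (shut) to 1.0 (fully open).
- manip.current_grip_force(): force on a finger pad.
Only numpy, scipy, OpenCV 4.12 (cv2) and the standard library are available. Lean on these libraries where they do the work, as an engineer would, in place of code of your own. Each camera call takes 0.05 s, during which the arm holds its last target. There are 200 camera calls.

### The job

Make up the white wall box that is screwed to the plywood board: first seat the grey support frame on it with its legs inside, then put the modules face up into the frame's bays (the rocker switch in the narrow bay at the cable-gland end, the socket outlet in the wide middle bay, the dimmer with the round knob in the other narrow bay), and last lay the white cover plate on the frame with its window around the modules. Every piece must end fully down, level and let go. Leave the roll of tape, the carton of screws and the screwdriver where they lie.

Things in the scene. Friction and masses are not known exactly. Their poses are not given: they have to be found in the camera images.
- box: Target, fixed: open white box 132 x 56 mm, 36 high, walls and floor 3 (inside 126 x 50), centred on a plywood board 180 x 100 x 12 mm flat on the bench; its rim is 48 mm above the bench. A round black cable gland (24 mm diameter, 23 long) sticks out of one short end. Origin: on the bench under the box's centre; x along its length to the gland end, y across, z up.
- frame: Grey plate 134 x 60 x 6 mm (60 g) with 3 bays (openings) 38 mm in y, 25, 48 and 25 mm in x, centred at x -38.5, 0, 38.5; 2 mm ribs between. Same either way round. Stands on 4 pointed legs, 8 mm thick, 14 long, at x +-57, y +-19. Seated: plate on the box's rim, legs inside (2 mm play). Origin: centre, at the leg ends, 14 mm below the plate; x along length, y across (grip its 60 mm edges).
- switch: Rocker switch module: white head 22 x 42 mm, 9 high, a tilted rocker 4 mm proud on its face; below it a grey rear body 20 mm high, 22 x 36 tapering down to 15 x 28. Stands face up. Seated: body down in a narrow bay (1 to 1.5 mm play), head ends on the frame. Either way round. Origin: bottom centre, 20 mm below the head; x across the 22 mm, y along the 42 mm (grip across these), z up. 35 g.
- socket: Socket outlet module: white head 45 x 42 mm, 9 high, black pin slots in its flat face; below it a grey rear body 20 mm high, 45 x 36 tapering down to 36 x 28. Stands face up. Seated: body down in the wide bay, the sides of the head on the frame. Either way round. Origin: bottom centre, 20 mm below the head; x along the 45 mm, y along the 42 mm (grip across these), z up. 60 g.
- dimmer: Dimmer module: size, shape, origin and axes as the switch, but with a round white knob (16 mm diameter, 11 mm high) in the middle of its face instead of the rocker. 40 g.
- cover: White cover plate 138 x 62 x 10 mm (50 g) with one window 107 x 49 mm; side bars 6 mm, end bars 15 mm wide. Lies flat on the bench; same either way round. Seated: flat on the frame's top, 54 mm over the bench, all module heads inside the window (3 to 4 mm play). Origin: centre of its underside; x along its length, y across (grip its 62 mm edges), z up.
- tape: Bystander: black roll of insulating tape lying flat, 68 mm diameter, 18 mm high. Origin: centre of its underside.
- screws: Bystander: small open carton of screws, 85 x 60 x 34 mm, one flap standing up. Origin: centre of its underside.
- driver: Bystander: red-handled screwdriver, 210 mm long, lying on the bench. Its x axis runs from handle to tip.

How it is judged:
On the way, in this order (a step that is already met when the one before it is completed fails the run):
1. the support frame is seated on the box (x of frame in the frame of box between -0.004 and 0.004 m and y of frame in the frame of box between -0.004 and 0.004 m and z of frame in the frame of box between 0.032 and 0.036 m and angle between frame's own z axis and vertical below 0.06 rad and angle between the x axis of frame and the x axis of box, either way round below 0.15 rad), for 0.2 s.
2. switch, socket and dimmer are seated in their bays of the frame (all of step 1 and x of switch in the frame of box between 0.0325 and 0.0445 m and y of switch in the frame of box between -0.006 and 0.006 m and z of switch in the frame of box between 0.032 and 0.036 m and angle between each of switch, socket, dimmer's own z axis and vertical below 0.06 rad and angle between the x axis of each of switch, socket, dimmer and the x axis of box, either way round below 0.15 rad and x of socket in the frame of box between -0.006 and 0.006 m and y of socket in the frame of box between -0.006 and 0.006 m and z of socket in the frame of box between 0.032 and 0.036 m and x of dimmer in the frame of box between -0.0445 and -0.0325 m and y of dimmer in the frame of box between -0.006 and 0.006 m and z of dimmer in the frame of box between 0.032 and 0.036 m), for 0.2 s.
3. the cover plate is down on the frame, around the modules (all of step 2 and x of cover in the frame of box between -0.008 and 0.008 m and y of cover in the frame of box between -0.008 and 0.008 m and z of cover in the frame of box between 0.052 and 0.056 m and angle between cover's own z axis and vertical below 0.06 rad and angle between the x axis of cover and the x axis of box, either way round below 0.15 rad), for 0.2 s.
At the end, for the whole second after the job is handed in: Frame on the rim (within 4 mm of the box centre in x and y), switch, socket, dimmer in their bays from the gland end on (6 mm), cover on the frame (8 mm); all within 2 mm of seated height, level within 0.06 rad, in line with the box within 0.15 rad, let go and at rest (all of step 3 and linear speed of each of frame, switch, socket, dimmer, cover below 0.02 m/s); the robot touches nothing.
It fails at once if the roll of tape is pushed more than 40 mm (distance of tape from where it was at the start of the episode above 0.04 m).
It fails at once if the carton of screws is pushed more than 40 mm (distance of screws from where it was at the start of the episode above 0.04 m).
It fails at once if the screwdriver is pushed more than 40 mm (distance of driver from where it was at the start of the episode above 0.04 m).
It also fails if it takes over 136 s, if anything falls off the work surface, if the arm or the gripper's body presses on something with over 40 N, if the wrist force passes 120 N, or if a joint passes its speed limit or range.

## Working session

There is one attempt and no reset: what is moved stays moved. The work goes in short steps, each a Python script; the robot and the scene stay as the last script left them, time stands still between calls to the robot, and variables do not carry over. Pictures are saved under pics/ and viewed, at most 14 in all, crops included, and the job is handed in when it is done.

```bash
mkdir -p pics; ls; python3 - <<'E'
from bench import manip
import numpy as np, cv2
for n in("scene","top"):
    p,d=manip.grab_frame(n); np.savez(f"pics/{n}0.npz",p=p,d=d)
    cv2.imwrite(f"pics/{n}0.png",cv2.cvtColor(p,cv2.COLOR_RGB2BGR))
    c=manip.get_calibration(n); print(n,c["camera_matrix"].round(1).tolist(),c["R"].round(3).tolist(),c["t"].round(3).tolist())
    for k in "box frame switch socket dimmer cover tape screws driver".split():
        print(k,[(np.round(r["at"],3).tolist(),round(r["confidence"],2)) for r in manip.look_for(n,k)[:3]])
E
```

```text
pics
scene [[397.2, 0.0, 256.3], [0.0, 397.2, 189.3], [0.0, 0.0, 1.0]] [[-0.854, 0.52, -0.007], [0.377, 0.61, -0.697], [-0.358, -0.597, -0.717]] [0.518, -0.199, 1.241]
box [([0.637, 0.311, 0.014], 0.68), ([0.625, 0.002, 0.01], 0.63)]
frame [([0.638, -0.279, 0.022], 0.93)]
switch [([0.457, 0.164, 0.03], 0.69), ([0.448, -0.181, 0.028], 0.37)]
socket [([0.448, -0.18, 0.029], 0.74)]
dimmer [([0.849, -0.079, 0.019], 0.6), ([0.439, 0.014, 0.03], 0.58)]
cover [([0.621, 0.004, 0.009], 0.65)]
tape [([0.43, 0.392, 0.018], 0.66), ([0.454, 0.168, 0.028], 0.29)]
screws []
driver [([0.85, -0.076, 0.023], 0.95), ([0.454, 0.164, 0.029], 0.34)]
top [[422.6, 0.0, 250.8], [0.0, 422.6, 197.4], [0.0, 0.0, 1.0]] [[-0.028, -0.999, -0.019], [-0.997, 0.029, -0.074], [0.074, 0.016, -0.997]] [0.027, 0.608, 1.18]
box [([0.624, 0.297, 0.02], 0.86)]
frame [([0.633, -0.282, 0.02], 0.77)]
switch [([0.444, 0.158, 0.034], 0.43)]
socket [([0.442, -0.191, 0.029], 0.59)]
dimmer [([0.434, 0.003, 0.031], 0.4)]
cover [([0.619, 0.002, 0.016], 0.84), ([0.435, -0.0, 0.03], 0.25)]
tape [([0.429, 0.387, 0.021], 0.86), ([0.619, -0.002, 0.012], 0.27)]
screws [([0.403, -0.397, 0.021], 0.91), ([0.633, -0.281, 0.021], 0.21)]
driver [([0.841, -0.084, 0.022], 0.66)]
```

```bash
cd pics; python3 -c "
import cv2
a=cv2.imread('scene0.png');b=cv2.imread('top0.png');cv2.imwrite('s.png',cv2.resize(a,(768,576)));cv2.imwrite('t.png',cv2.resize(b,(768,576)))"
```

```text
(no output)
```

View pics/t.png

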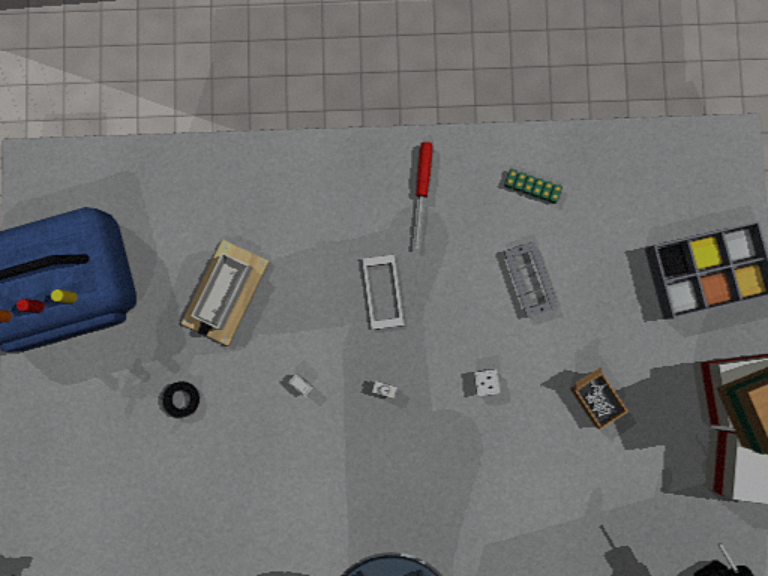

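View pics/s.png

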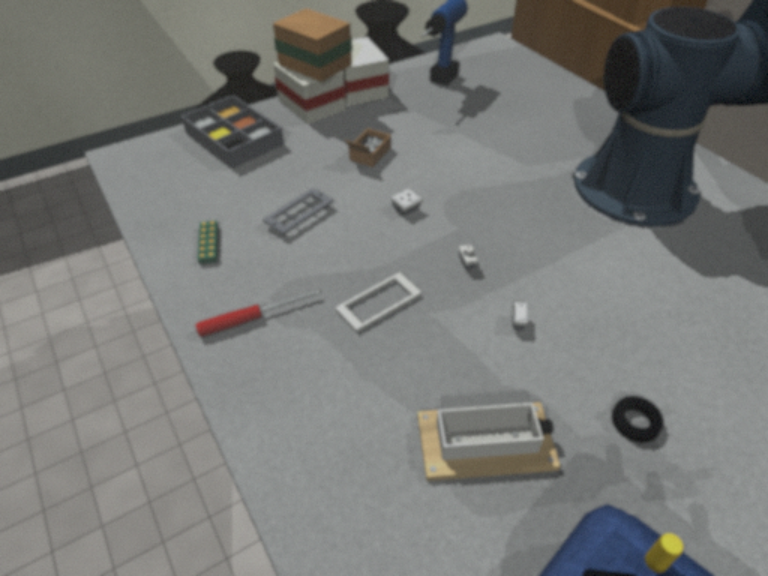

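```bash
cat > est.py <<'E'
from bench import manip
import numpy as np, cv2
def cloud(cam,d):
    c=manip.get_calibration(cam);K,R,t=(np.array(c[k]) for k in("camera_matrix","R","t"))
    v,u=np.indices(d.shape); 
    pc=np.stack([(u-K[0,2])/K[0,0]*d,(v-K[1,2])/K[1,1]*d,d],-1)
    X=(pc-t)@R; X[d<=0]=np.nan; return X
def fit(X,xy,rad,zlo,zhi):
    """rectangle of the largest blob of points in the height band; yaw of the long side"""
    m=(np.hypot(X[...,0]-xy[0],X[...,1]-xy[1])<rad)&(X[...,2]>zlo)&(X[...,2]<zhi)
    P=X[m]
    h=cv2.convexHull((P[:,:2]*1000).astype(np.float32))
    M=cv2.moments(h); c=np.array([M['m10'],M['m01']])/M['m00']
    (rx,ry),(w,l),a=cv2.minAreaRect(h)
    a=np.radians(a)+(0 if w>=l else np.pi/2); a=(a+np.pi/2)%np.pi-np.pi/2
    mu=.5*np.arctan2(2*M['mu11'],M['mu20']-M['mu02'])
    return dict(n=int(m.sum()),cen=(c/1000).round(4).tolist(),rect=[round(rx/1000,4),round(ry/1000,4)],dim=(round(max(w,l),1),round(min(w,l),1)),yaw=round(a,3),yawm=round(mu,3),z=np.round(np.median(P[:,2]),4))
SPEC=dict(box=([.624,.297],.09,.042,.056),frame=([.633,-.281],.09,.012,.03),cover=([.619,.002],.09,.006,.02),
 switch=([.445,.158],.045,.022,.04),dimmer=([.434,.003],.045,.022,.05),socket=([.442,-.19],.045,.022,.04))
E
python3 - <<'E'
from est import *
for n in("top","scene"):
    f=np.load(f"pics/{n}0.npz"); X=cloud(n,f["d"])
    b=X[(abs(X[...,0]-.55)<.02)&(abs(X[...,1]-.1)<.03)]; print(n,"bench z",b[:,2].mean().round(4),b[:,2].std().round(4))
    for k,s in SPEC.items(): print(k,fit(X,*s))
f=np.load("pics/top0.npz");p=f["p"]
K=manip.get_calibration("top")
def crop(xy):
    q=K["R"]@np.array([*xy,.03])+K["t"];q=K["camera_matrix"]@(q/q[2]);u,v=q[:2].astype(int)
    return cv2.resize(p[v-32:v+32,u-32:u+32],(260,260),interpolation=cv2.INTER_CUBIC)
ks=list(SPEC);im=np.vstack([np.hstack([crop(SPEC[k][0]) for k in ks[i:i+3]]) for i in(0,3)])
cv2.imwrite("pics/crops.png",im[...,::-1])
E
```

```text
top bench z -0.0012 0.0022
box {'n': 176, 'cen': [0.6244, 0.3033], 'rect': [0.6223, 0.304], 'dim': (140.3, 57.9), 'yaw': np.float64(-0.474), 'yawm': np.float64(-0.47), 'z': np.float64(0.0462)}
frame {'n': 553, 'cen': [0.6334, -0.2832], 'rect': [0.6331, -0.2832], 'dim': (133.5, 61.2), 'yaw': np.float64(0.29), 'yawm': np.float64(0.294), 'z': np.float64(0.0186)}
cover {'n': 347, 'cen': [0.6219, 0.0051], 'rect': [0.6171, 0.0133], 'dim': (139.6, 139.4), 'yaw': np.float64(-1.452), 'yawm': np.float64(0.649), 'z': np.float64(0.0091)}
switch {'n': 119, 'cen': [0.4464, 0.158], 'rect': [0.4461, 0.1576], 'dim': (41.6, 21.9), 'yaw': np.float64(0.85), 'yawm': np.float64(0.888), 'z': np.float64(0.0289)}
dimmer {'n': 120, 'cen': [0.4332, 0.001], 'rect': [0.4334, 0.0008], 'dim': (41.5, 21.9), 'yaw': np.float64(1.253), 'yawm': np.float64(1.238), 'z': np.float64(0.0289)}
socket {'n': 245, 'cen': [0.4411, -0.191], 'rect': [0.4412, -0.1909], 'dim': (45.0, 42.1), 'yaw': np.float64(0.088), 'yawm': np.float64(0.012), 'z': np.float64(0.0281)}
scene bench z 0.0009 0.0014
box {'n': 490, 'cen': [0.6225, 0.3052]
[... 270 characters left out ...]
), 'z': np.float64(0.0206)}
cover {'n': 479, 'cen': [0.6185, 0.0001], 'rect': [0.6186, 0.0002], 'dim': (138.5, 63.6), 'yaw': np.float64(0.105), 'yawm': np.float64(0.107), 'z': np.float64(0.0104)}
switch {'n': 145, 'cen': [0.4466, 0.1592], 'rect': [0.4465, 0.1588], 'dim': (43.9, 21.5), 'yaw': np.float64(0.864), 'yawm': np.float64(0.844), 'z': np.float64(0.0314)}
dimmer {'n': 117, 'cen': [0.4339, 0.0024], 'rect': [0.4337, 0.0022], 'dim': (45.7, 21.8), 'yaw': np.float64(1.26), 'yawm': np.float64(1.307), 'z': np.float64(0.0306)}
socket {'n': 175, 'cen': [0.4414, -0.1899], 'rect': [0.4404, -0.1911], 'dim': (48.9, 47.9), 'yaw': np.float64(0.085), 'yawm': np.float64(0.351), 'z': np.float64(0.0303)}
```

View pics/crops.png

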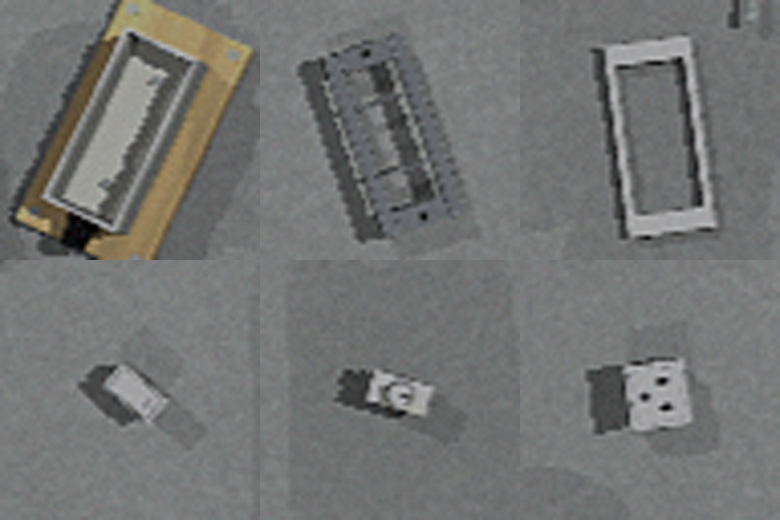

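```bash
cat >> est.py <<'E'
def avg(cam,n=8):
    D=[]
    for _ in range(n):
        p,d=manip.grab_frame(cam); D.append(np.where(d>0,d,np.nan))
    import warnings; warnings.simplefilter("ignore")
    X=cloud(cam,np.nan_to_num(np.nanmedian(D,0))); return p,X
def level(X,xy,rad):
    """take off the local bench height"""
    r=np.hypot(X[...,0]-xy[0],X[...,1]-xy[1]); q=X[(r<rad+.05)&(abs(X[...,2])<.005)]
    Y=X.copy(); Y[...,2]-=np.median(q[:,2]); return Y
E
python3 - <<'E'
from est import *
SPEC["box"]=([.623,.304],.085,.0455,.056);SPEC["cover"]=([.619,.001],.085,.006,.02)
for n in("top","scene"):
    p,X=avg(n); np.save(f"pics/X_{n}.npy",X)
    for k,s in SPEC.items(): print(n,k,fit(level(X,*s[:2]),*s))
print(manip.current_time())
E
```

```text
top box {'n': 161, 'cen': [0.6263, 0.3025], 'rect': [0.6263, 0.3025], 'dim': (131.7, 56.5), 'yaw': np.float64(-0.464), 'yawm': np.float64(-0.468), 'z': np.float64(0.0479)}
top frame {'n': 562, 'cen': [0.6332, -0.2832], 'rect': [0.6332, -0.2834], 'dim': (133.3, 60.5), 'yaw': np.float64(0.291), 'yawm': np.float64(0.288), 'z': np.float64(0.0198)}
top cover {'n': 398, 'cen': [0.6181, -0.0011], 'rect': [0.6183, -0.0012], 'dim': (138.1, 61.9), 'yaw': np.float64(0.104), 'yawm': np.float64(0.104), 'z': np.float64(0.01)}
top switch {'n': 121, 'cen': [0.4462, 0.1581], 'rect': [0.446, 0.1579], 'dim': (41.6, 22.1), 'yaw': np.float64(0.851), 'yawm': np.float64(0.896), 'z': np.float64(0.0303)}
top dimmer {'n': 120, 'cen': [0.4331, 0.001], 'rect': [0.4332, 0.0009], 'dim': (41.5, 21.9), 'yaw': np.float64(1.251), 'yawm': np.float64(1.24), 'z': np.float64(0.0294)}
top socket {'n': 250, 'cen': [0.4413, -0.191], 'rect': [0.4411, -0.191], 'dim': (44.9, 42.0), 'yaw': np.float64(0.098), 'yawm': np.float64(0.122), 'z': np.float64(0.0294)}
scene box {'n': 331, 'cen': [0.6266, 0.3029], 'rect': [0.6264, 0.3029
[... 279 characters left out ...]
}
scene cover {'n': 460, 'cen': [0.618, -0.0006], 'rect': [0.618, -0.0009], 'dim': (138.5, 63.1), 'yaw': np.float64(0.1), 'yawm': np.float64(0.107), 'z': np.float64(0.0098)}
scene switch {'n': 143, 'cen': [0.4464, 0.1589], 'rect': [0.4463, 0.1585], 'dim': (42.5, 21.4), 'yaw': np.float64(0.864), 'yawm': np.float64(0.849), 'z': np.float64(0.0299)}
scene dimmer {'n': 115, 'cen': [0.4337, 0.0018], 'rect': [0.4338, 0.0016], 'dim': (42.9, 21.4), 'yaw': np.float64(1.272), 'yawm': np.float64(1.279), 'z': np.float64(0.0292)}
scene socket {'n': 167, 'cen': [0.4413, -0.1901], 'rect': [0.4411, -0.1896], 'dim': (45.2, 43.1), 'yaw': np.float64(0.051), 'yawm': np.float64(0.11), 'z': np.float64(0.0291)}
1.8
```

```bash
cat > act.py <<'E'
from est import *
BOX=np.array([.6264,.3027]); BY=-.468           # yaw of the box's long side (gland end = minus this direction)
def bx(x,y=0): c,s=np.cos(BY),np.sin(BY); return BOX-x*np.array([c,s])-y*np.array([-s,c])
def down(a): # tool down, closing line along yaw a
    y=np.array([np.cos(a),np.sin(a),0]); z=np.array([0,0,-1.]); return np.column_stack([np.cross(y,z),y,z])
def best(p,a):
    q0=np.array(manip.current_qpos()); c=[]
    for s in(0,np.pi):
        q=manip.inverse_kinematics(p,down(a+s))
        if q is not None: c.append((abs(np.array(q)-q0).max()+.3*abs(q[5]),s,q))
    c.sort(key=lambda t:t[0]); return a+c[0][1],c[0][2]
def go(p,a):
    a,q=best(p,a); manip.move_j(q); return a
def pick(xy,a,z,eff=40,lift=.13,open_=1.0):
    manip.set_gripper(open_); go([*xy,.12],a); manip.move_l([*xy,z],max_speed=.12)
    f0=np.array(manip.current_force()); manip.set_gripper(0.,eff); w=manip.current_grip_width()
    print("picked w",round(w*85,1),"F",f0.round(1),"grip",round(manip.current_grip_force(),1))
    manip.move_l([*xy,z+lift],max_speed=.2)
    print("lifted w",round(manip.current_grip_width()*85,1),"t",round(manip.current_time(),1))
def lower(xy,a,ztop,zend):
    go([*xy,ztop],a); F0=np.array(manip.current_force())
    manip.move_l([*xy,zend+.018],max_speed=.12)
    z=zend+.018
    while z>zend+1e-6:
        z=max(z-.003,zend); manip.move_l([*xy,z],max_speed=.04); f=np.array(manip.current_force())-F0
        if np.linalg.norm(f)>12: break
    print("down to",round(z-zend,4),"dF",f.round(1),"t",round(manip.current_time(),1))
def release(xy,op,up=.18):
    manip.set_gripper(op); p=manip.current_ee_pos(); manip.move_l([p[0],p[1],up],max_speed=.2); print("t",round(manip.current_time(),1))
E
python3 - <<'E'
from act import *
pick([.633,-.2828],.294+np.pi/2,.006)
go([.5,.0,.2],BY+np.pi/2)
lower(BOX,BY+np.pi/2,.15,.0405)
E
```

```text
picked w -0.2 F [-0.1 -0.1  0.8] grip 0.0
lifted w -0.0 t 8.0
down to 0.0 dF [ 0.5  0.2 -1.3] t 12.8
```

```bash
python3 - <<'E'
from act import *
p=manip.current_ee_pos(); manip.move_l([p[0],p[1],.15],max_speed=.2)
go([.5,.02,.3],BY+np.pi/2)
manip.set_gripper(1.0); print(manip.current_grip_width())
for n in("top","scene"):
    q,X=avg(n,3); cv2.imwrite(f"pics/{n}1.png",cv2.resize(q,(768,576))[...,::-1])
    s=([.633,-.283],.1,.012,.03); print(n,fit(level(X,*s[:2]),*s))
print(manip.current_time())
E
```

```text
0.9961521383388201
top {'n': 562, 'cen': [0.6332, -0.2831], 'rect': [0.6332, -0.2833], 'dim': (133.5, 60.8), 'yaw': np.float64(0.291), 'yawm': np.float64(0.289), 'z': np.float64(0.0198)}
scene {'n': 448, 'cen': [0.6333, -0.2821], 'rect': [0.6334, -0.2824], 'dim': (135.4, 62.5), 'yaw': np.float64(0.302), 'yawm': np.float64(0.297), 'z': np.float64(0.0196)}
15.9333
```

View pics/scene1.png

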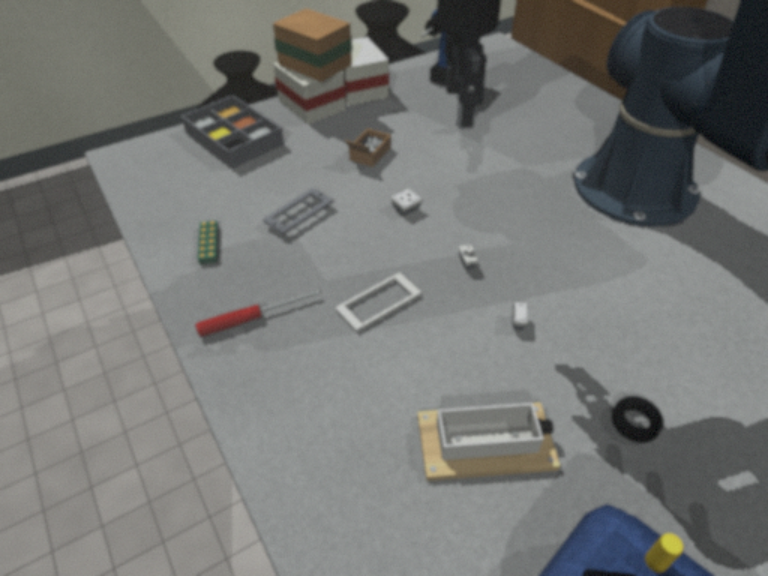

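```bash
python3 - <<'E'
from act import *
xy=[.6331,-.2828]; go([*xy,.12],.294+np.pi/2); manip.move_l([*xy,.006],max_speed=.15)
print(manip.current_ee_pos(),np.round(manip.current_tcp_rot(),2).tolist())
q,d=manip.grab_frame("scene"); a=q[90:190,150:270]
q2,d=manip.grab_frame("top"); b=q2[140:240,300:420]
cv2.imwrite("pics/near.png",cv2.resize(np.hstack([a,b]),(800,333),interpolation=cv2.INTER_CUBIC)[...,::-1])
E
```

```text
[ 0.63379882 -0.28305348  0.00717908] [[0.96, 0.29, 0.0], [0.29, -0.96, -0.0], [0.0, 0.0, -1.0]]
```

View pics/near.png

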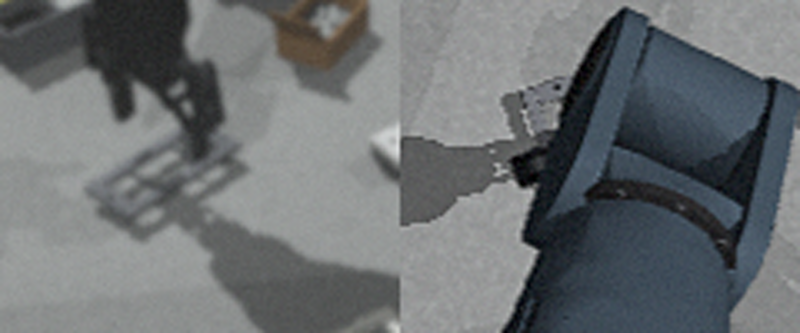

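```bash
python3 - <<'E'
from act import *
p,d=manip.grab_frame("scene"); X=cloud("scene",d)
c,s=np.cos(.294),np.sin(.294); r=X[...,:2]-[.6333,-.2828]
x=r[...,0]*c+r[...,1]*s; y=-r[...,0]*s+r[...,1]*c; z=X[...,2]
for lo in np.arange(-.07,.07,.01):
    m=(abs(x)<.03)&(y>=lo)&(y<lo+.01)&(p.max(-1)<60)&(z>.012)&(z<.16)
    if m.sum(): print(lo.round(3),m.sum(),np.percentile(z[m],[0,5,25,50]).round(3),x[m].mean().round(3))
print(manip.current_ee_pos(),manip.current_force(),manip.current_time())
E
```

```text
-0.07 51 [0.103 0.103 0.108 0.116] 0.005
-0.06 41 [0.1   0.101 0.113 0.129] 0.006
-0.05 52 [0.056 0.059 0.069 0.08 ] 0.001
-0.04 18 [0.064 0.067 0.101 0.107] 0.011
-0.03 14 [0.109 0.111 0.119 0.121] 0.014
-0.02 18 [0.116 0.118 0.125 0.133] 0.016
-0.01 28 [0.115 0.118 0.125 0.135] 0.012
0.0 10 [0.117 0.126 0.137 0.142] 0.011
0.01 25 [0.124 0.127 0.137 0.141] 0.015
0.02 45 [0.122 0.125 0.131 0.136] 0.013
0.03 55 [0.112 0.116 0.129 0.142] 0.007
0.04 28 [0.082 0.102 0.113 0.142] 0.007
0.05 46 [0.06  0.063 0.072 0.084] 0.005
0.06 84 [0.085 0.102 0.112 0.134] 0.003
0.07 59 [0.097 0.1   0.105 0.12 ] 0.005
[ 0.633672   -0.28308362  0.00720832] [0.29323113 0.18764841 0.58555234] 18.4
```

```bash
python3 - <<'E'
from act import *
p,d=manip.grab_frame("scene"); X=cloud("scene",d)
c,s=np.cos(.294),np.sin(.294); r=X[...,:2]-[.6333,-.2828]
x=r[...,0]*c+r[...,1]*s; y=-r[...,0]*s+r[...,1]*c; z=X[...,2]
for lo in np.arange(-.07,.07,.01):
    m=(abs(x)<.03)&(y>=lo)&(y<lo+.01)&(z>.026)&(z<.16)
    if m.sum(): print(lo.round(3),m.sum(),np.sort(z[m])[:6].round(3))
import scipy
cv2.imwrite("pics/near2.png",cv2.resize(p[80:180,160:260],(600,600),interpolation=cv2.INTER_CUBIC)[...,::-1])
E
```

```text
-0.07 65 [0.093 0.095 0.096 0.096 0.098 0.099]
-0.06 47 [0.057 0.073 0.078 0.082 0.088 0.093]
-0.05 100 [0.046 0.049 0.05  0.05  0.051 0.051]
-0.04 14 [0.063 0.078 0.084 0.098 0.104 0.104]
-0.03 15 [0.113 0.113 0.116 0.117 0.119 0.119]
-0.02 20 [0.109 0.117 0.117 0.12  0.121 0.121]
-0.01 30 [0.109 0.11  0.115 0.115 0.117 0.118]
0.0 16 [0.109 0.109 0.112 0.112 0.115 0.119]
0.01 27 [0.125 0.131 0.132 0.133 0.133 0.134]
0.02 53 [0.111 0.114 0.114 0.116 0.117 0.118]
0.03 75 [0.103 0.104 0.105 0.11  0.111 0.111]
0.04 79 [0.047 0.051 0.053 0.055 0.055 0.056]
0.05 77 [0.053 0.055 0.055 0.057 0.059 0.059]
0.06 105 [0.098 0.099 0.102 0.103 0.103 0.104]
0.07 84 [0.095 0.097 0.097 0.097 0.098 0.099]
```

View pics/near2.png

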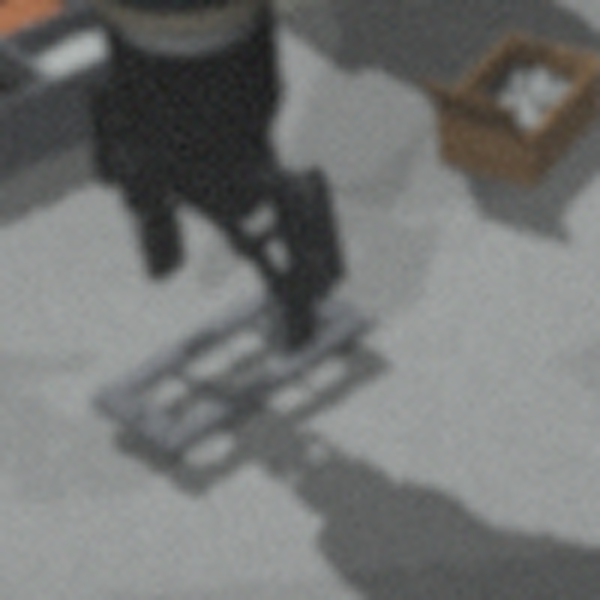

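```bash
python3 - <<'E'
from act import *
xy=[.6331,-.2828]; F0=np.array(manip.current_force()); z=-.022
manip.move_l([*xy,z],max_speed=.1)
print(manip.current_ee_pos(),(manip.current_force()-F0).round(1))
while z>-.055:
    z-=.002; manip.move_l([*xy,z],max_speed=.04); f=np.array(manip.current_force())-F0
    if abs(f[2])>5: break
print(z,manip.current_ee_pos(),f.round(1))
manip.move_l([*xy,z+.02],max_speed=.1); print(manip.current_ee_pos(),(manip.current_force()-F0).round(1),manip.current_time())
E
```

```text
[ 0.63260796 -0.28255002 -0.02304986] [1.4 0.4 0.7]
-0.042000000000000016 [ 0.63329521 -0.28291189 -0.04003468] [-7.1  3.1 19.8]
[ 0.63352982 -0.28303912 -0.0212693 ] [ 2.1 -0.7  0.7] 21.7333
```

The fingertips touched the bench about 27 mm lower than the stated tool length implies: open tips are 40 mm above the reported TCP, not 13. I'll work with the measured offset from here.

```bash
python3 - <<'E'
from act import *
xy=[.6331,-.2828]; z=-.022
manip.set_gripper(0.,40); print("w",manip.current_grip_width()*85,manip.current_grip_force())
manip.move_l([*xy,z+.14],max_speed=.2); w=manip.current_grip_width()*85; print("lift",w,manip.current_time())
if w>50:
    go([.52,.0,.18],BY+np.pi/2)
    go([*BOX,.11],BY+np.pi/2); manip.move_l([*BOX,.04],max_speed=.12)
    for n in("scene",):
        q,X=avg(n,3); cv2.imwrite("pics/pl.png",cv2.resize(q[200:330,220:390],(784,600),interpolation=cv2.INTER_CUBIC)[...,::-1])
        np.save("pics/Xpl.npy",X)
    print(manip.current_ee_pos(),manip.current_time())
E
```

```text
w 58.88570540229705 42.4517422914505
lift 58.739477548668354 22.9417
[0.6269642  0.30289557 0.04110101] 26.25
```

View pics/pl.png

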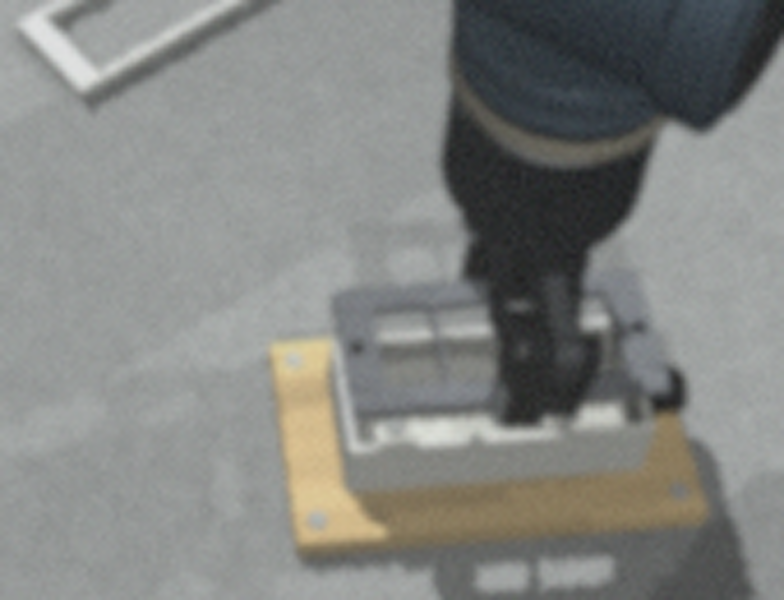

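```bash
python3 - <<'E'
from act import *
p,Xt=avg("top",3); np.save("pics/Xplt.npy",Xt)
for n,f in(("scene","pics/Xpl.npy"),("top","pics/Xplt.npy")):
    X=np.load(f); c,s=np.cos(BY),np.sin(BY); r=X[...,:2]-BOX
    x=-(r[...,0]*c+r[...,1]*s); y=-(-r[...,0]*s+r[...,1]*c); z=X[...,2]
    m=(abs(x)<.09)&(abs(y)<.04)&(z>.060)&(z<.10)
    print(n,m.sum(),"x",np.percentile(x[m],[0,1,99,100]).round(4))
    for lo in np.arange(-.08,.08,.01):
        k=m&(x>=lo)&(x<lo+.01)
        if k.sum(): print(round(lo,3),k.sum(),np.percentile(z[k],[5,50,95]).round(4),np.percentile(y[k],[0,2,98,100]).round(4))
E
```

```text
scene 937 x [-0.0678 -0.0676  0.0656  0.0664]
-0.07 122 [0.0805 0.0836 0.0848] [-0.0306 -0.0299  0.0285  0.029 ]
-0.06 131 [0.0824 0.0839 0.085 ] [-0.0309 -0.0299  0.0278  0.0302]
-0.05 61 [0.0807 0.0834 0.0845] [-0.0303 -0.03    0.0295  0.0304]
-0.04 64 [0.0794 0.0837 0.0846] [-0.0302 -0.0299  0.0284  0.0288]
-0.03 88 [0.0801 0.0834 0.085 ] [-0.0305 -0.03    0.0279  0.0295]
-0.02 73 [0.0803 0.084  0.0916] [-0.0355 -0.0335  0.0335  0.0355]
-0.01 76 [0.0789 0.0844 0.0969] [-0.0398 -0.0385  0.0301  0.0303]
-0.0 1 [0.0821 0.0821 0.0821] [0.0188 0.0188 0.0188 0.0188]
0.01 1 [0.0801 0.0801 0.0801] [0.02 0.02 0.02 0.02]
0.03 21 [0.0807 0.0834 0.0849] [-0.0303 -0.0302 -0.0213 -0.0209]
0.04 61 [0.0796 0.0833 0.0852] [-0.0306 -0.0304  0.0287  0.0299]
0.05 148 [0.0803 0.0835 0.0849] [-0.0299 -0.0297  0.0272  0.0286]
0.06 90 [0.0823 0.0837 0.0849] [-0.03   -0.0298  0.0276  0.0307]
top 204 x [-0.0676 -0.0674 -0.0127 -0.0019]
-0.07 62 [0.0791 0.0818 0.0841] [-0.0291 -0.0279  0.0297  0.0303]
-0.06 73 [0.0786 0.0814 0.0839] [-0.0285 -0.0267  0.0302  0.0307]
-0.05 18 [0.0787 0.0816 0.0834] [-0.0209 -0.0201  0.0303  0.0305]
-0.04 15 [0.0805 0.0819 0.0835] [0.0196 0.02   0.0307 0.0308]
-0.03 23 [0.0794 0.0812 0.0831] [0.0011 0.0023 0.0305 0.0307]
-0.02 12 [0.0793 0.0819 0.0841] [0.0207 0.0212 0.03   0.0304]
-0.01 1 [0.0817 0.0817 0.0817] [0.0217 0.0217 0.0217 0.0217]
```

```bash
python3 - <<'E'
from act import *
F0=np.array(manip.current_force()); xy=BOX; z=.032; manip.move_l([*xy,z],max_speed=.1)
while z>.0112:
    z-=.003; manip.move_l([*xy,z],max_speed=.05); f=np.array(manip.current_force())-F0
    if np.linalg.norm(f)>10: break
print(z,manip.current_ee_pos(),f.round(1))
manip.set_gripper(1.0); manip.move_l([*xy,.12],max_speed=.25)
a=go([.4464-.0,.1585,.12],.858)
p,X=avg("scene",3); s=(BOX,.085,.046,.062); print(fit(level(X,*s[:2]),*s),manip.current_time())
p,X=avg("top",3); print(fit(level(X,*s[:2]),*s))
cv2.imwrite("pics/fr.png",cv2.resize(p[120:220,100:230],(780,600),interpolation=cv2.INTER_CUBIC)[...,::-1])
E
```

```text
0.011000000000000006 [0.62685495 0.30285783 0.0118488 ] [-1.3 -0.3  6.8]
{'n': 1120, 'cen': [0.6273, 0.3028], 'rect': [0.627, 0.3027], 'dim': (134.4, 60.9), 'yaw': np.float64(-0.46), 'yawm': np.float64(-0.471), 'z': np.float64(0.0538)} 30.4417
{'n': 587, 'cen': [0.6264, 0.3019], 'rect': [0.6267, 0.3018], 'dim': (133.8, 60.9), 'yaw': np.float64(-0.468), 'yawm': np.float64(-0.463), 'z': np.float64(0.0538)}
```

```bash
sed -i 's/BOX=np.array.*BY/BOX=np.array([.6267,.3025]); BY/; s/    print("down to"/    R=z-zend\n    print("down to"/' act.py; cat >> act.py <<'E'
def module(xy,a,xb,z=-.0085):
    manip.set_gripper(1.0); go([*xy,.06],a); manip.move_l([*xy,z],max_speed=.1)
    manip.set_gripper(0.,35); w=manip.current_grip_width()*85; manip.move_l([*xy,.09],max_speed=.25)
    print("w",round(w,1),round(manip.current_grip_width()*85,1),"t",round(manip.current_time(),1))
    if abs(w-42)>2.2: print("BAD GRIP"); return False
    T=bx(xb); go([*T,.09],BY+np.pi/2); F0=np.array(manip.current_force())
    zend=z+.0335; q=zend+.024; manip.move_l([*T,q],max_speed=.1)
    while q>zend+1e-6:
        q=max(q-.003,zend); manip.move_l([*T,q],max_speed=.05); f=np.array(manip.current_force())-F0
        if np.linalg.norm(f)>12: break
    print("left",round(q-zend,4),f.round(1),manip.current_ee_pos().round(4),"t",round(manip.current_time(),1))
    if q-zend>.0025: print("BLOCKED"); return False
    manip.set_gripper(.72); manip.move_l([*T,.09],max_speed=.25); return True
E
python3 - <<'E'
from act import *
module([.4463,.1584],.858,.0385)
E
```

```text
w 40.7 40.5 t 33.0
left 0.0 [-2.3 -1.1  9.4] [0.5928 0.3201 0.026 ] t 36.4
```

```bash
python3 - <<'E'
from act import *
if module([.4334,.0014],1.262,-.0385) and module([.4412,-.1905],.08+np.pi/2,0.): go([.52,0,.2],.104+np.pi/2)
for n in("scene","top"):
    p,X=avg(n,3)
    for k,xb,r in(("sw",.0385,.024),("so",0,.03),("di",-.0385,.024)):
        T=bx(xb); m=(np.hypot(*(X[...,:2]-T).transpose(2,0,1))<r)&(X[...,2]>.056); print(n,k,m.sum(),np.percentile(X[m][:,2],[10,50,90]).round(4))
    a,b=((200,330),(220,390)) if n=="scene" else ((120,220),(100,230))
    cv2.imwrite(f"pics/m_{n}.png",cv2.resize(p[a[0]:a[1],b[0]:b[1]],(780,600),interpolation=cv2.INTER_CUBIC)[...,::-1])
print(manip.current_time())
E
```

```text
w 40.5 40.8 t 40.7
left 0.0 [-2.8 -0.7  7.4] [0.6616 0.2853 0.0261] t 44.7
w 40.7 40.7 t 49.5
left 0.0 [-3.2 -2.3 10.4] [0.6269 0.3027 0.026 ] t 54.0
scene sw 300 [0.0608 0.0643 0.0672]
scene so 483 [0.0616 0.064  0.0652]
scene di 284 [0.0596 0.0638 0.0743]
top sw 161 [0.0604 0.0627 0.0652]
top so 261 [0.0597 0.0619 0.0639]
top di 138 [0.0594 0.062  0.0725]
56.3417
```

View pics/m_scene.png

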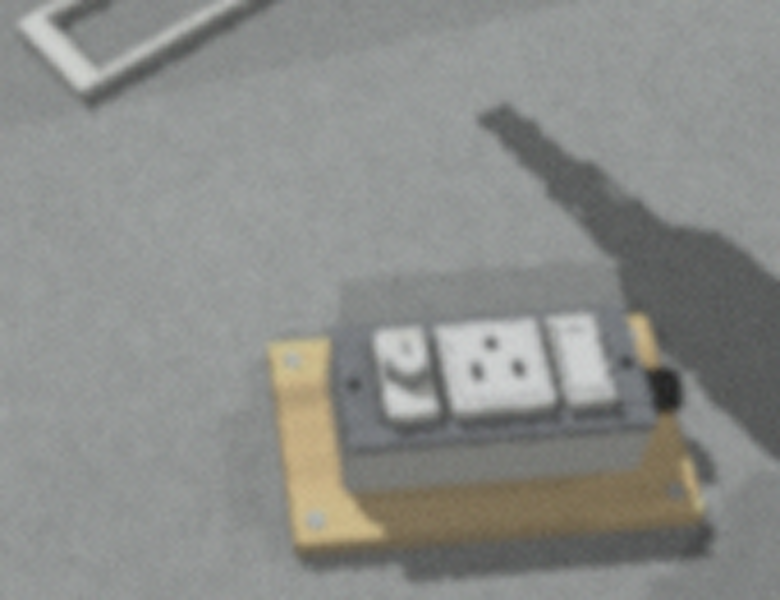

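```bash
python3 - <<'E'
from act import *
xy=[.618,-.0009]; z=-.033
manip.set_gripper(1.0); go([*xy,.06],.104+np.pi/2); manip.move_l([*xy,z],max_speed=.1)
manip.set_gripper(0.,25); manip.move_l([*xy,.1],max_speed=.2); w=manip.current_grip_width()*85; print(w,manip.current_time())
if w>55:
    go([*BOX,.1],BY+np.pi/2); manip.move_l([*BOX,z+.054+.03],max_speed=.12)
    for n in("scene",):
        q,X=avg(n,3); c,s=np.cos(BY),np.sin(BY); r=X[...,:2]-BOX
        x=-(r[...,0]*c+r[...,1]*s); y=-(-r[...,0]*s+r[...,1]*c); zz=X[...,2]
        for sg in(-1,1):
            m=(sg*x>.054)&(abs(x)<.09)&(abs(y)<.045)&(zz>.08)&(zz<.115)&(q.min(-1)>100)
            print(sg,m.sum(),"x",np.percentile(x[m],[0,100]).round(4),"y",np.percentile(y[m],[0,100]).round(4),"z",np.median(zz[m]).round(4))
    cv2.imwrite("pics/cv.png",cv2.resize(q[200:330,220:390],(780,600),interpolation=cv2.INTER_CUBIC)[...,::-1])
print(manip.current_time())
E
```

```text
61.022419722990776 59.675
-1 261 x [-0.0696 -0.0541] y [-0.0317  0.0311] z 0.0943
1 214 x [0.054  0.0688] y [-0.0313  0.0299] z 0.0946
61.5417
```

View pics/cv.png

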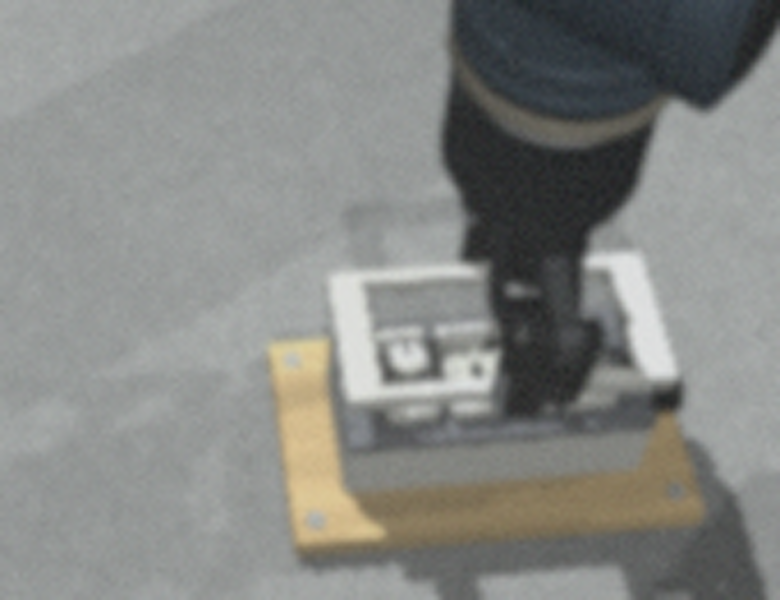

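The cover is held level and centred over the box, with the modules showing through its window from about (385,340) to (660,370). Next I'll lower it and let go.

```bash
python3 - <<'E'
from act import *
z=.051; F0=np.array(manip.current_force())
while z>.0206:
    z=max(z-.003,.0205); manip.move_l([*BOX,z],max_speed=.05); f=np.array(manip.current_force())-F0
    if np.linalg.norm(f)>10: break
print(z,f.round(1),manip.current_ee_pos().round(4))
if z<.023:
    manip.set_gripper(1.0); manip.move_l([*BOX,.12],max_speed=.25); go([.45,0,.2],BY+np.pi/2)
    for n in("scene","top"):
        p,X=avg(n,3); s=(BOX,.085,.058,.07); print(n,fit(level(X,*s[:2]),*s))
        if n=="scene": cv2.imwrite("pics/end.png",cv2.resize(p[200:330,220:390],(780,600),interpolation=cv2.INTER_CUBIC)[...,::-1])
print(manip.current_time())
E
```

```text
0.0205 [-3.3 -0.4  9.2] [0.6272 0.3027 0.0217]
scene {'n': 1763, 'cen': [0.6271, 0.3026], 'rect': [0.6271, 0.3025], 'dim': (138.2, 63.0), 'yaw': np.float64(-0.465), 'yawm': np.float64(-0.464), 'z': np.float64(0.0636)}
top {'n': 940, 'cen': [0.6265, 0.3021], 'rect': [0.6265, 0.3018], 'dim': (138.2, 63.6), 'yaw': np.float64(-0.485), 'yawm': np.float64(-0.477), 'z': np.float64(0.0635)}
66.8583
```

View pics/end.png

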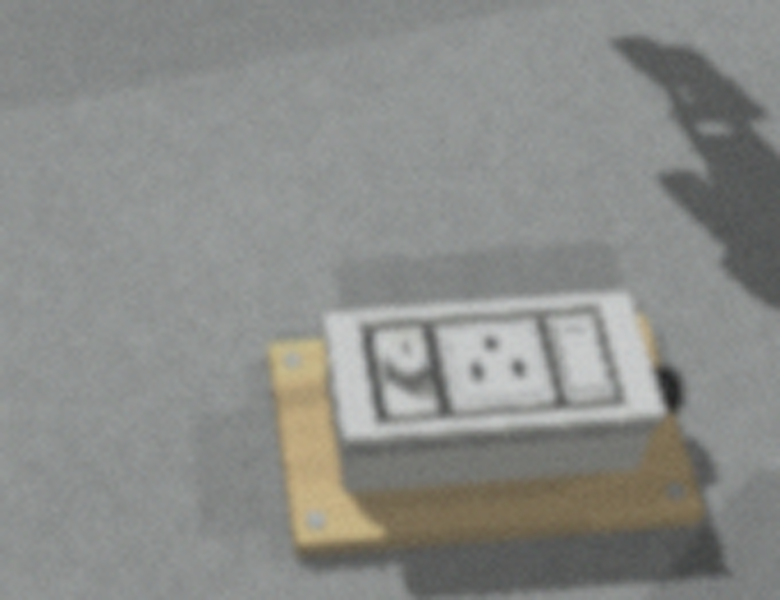

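The cover lies flat around all three modules at about (370–620, 310–420), and its top is at 64 mm as it should be. The switch is at the gland end.

```bash
python3 -c "
from bench import manip
print(manip.sign_off())"
```

```text
the job is handed in; nothing more can be done
None
```

The box is made up and the job handed in at about 67 s: the last pictures show frame, switch, socket, dimmer and cover seated, level and let go; the first frame grasp closed on air because the fingertips sit about 27 mm higher than the stated TCP, which I measured by touch and allowed for; the verdict was not reported back.

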